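# Scrape the walnut shells off the board and put the scraper back in its case

## Robot

A 7-joint arm with a two-finger parallel gripper is mounted at the origin on a cart in front of the work surface, level with it; the furniture and walls round the work are solid. World frame = base frame: x ahead of the robot, y to its left, z up, the work surface at z = 0. Lengths are in m, angles in rad, forces in N, time in s.
With the tool pointing down it reaches from about 0.425 to 0.925 m from the base axis. Payload 6.8 kg.
Tool frame: the origin (TCP) lies between the finger pads; the fingertips stand 8 mm ahead of it and the grasp point (between the pads) lies 11 mm behind it; z points along the fingers, y is the line along which they close (so a half turn about z gives the same grasp; the last joint's range is limited). The gripper opens to 85 mm and grips with 20 to 120 N. Pads are 22 mm wide; open, the fingers measure 114 mm over their backs; the gripper's body (76 mm by 85 mm) begins 54 mm behind the grasp point. The pads swing forward as they close: fully open they stand 13 mm farther back than shut.
Start: joints at [-1.401, 0.477, 0.022, 1.555, -0.011, 1.109, -0.083], TCP at [0.185, 0.649, 0.239] pointing down, gripper open.
Joint ranges: [-2.96, 2.96], [-0.34, 2.1], [-1.41, 1.46], [0.24, 2.44], [-1.37, 4.51], [0.17, 1.92], [-2.96, 2.96]. Speed limits (rad/s): [2.39, 2.39, 3.14, 3.14, 3.14, 3.14, 3.14].

## Interface

Orientations are given as [roll, pitch, yaw] about the fixed x, y, z axes, in that order (R = Rz(yaw) Ry(pitch) Rx(roll)).
In Python, from workcell import readout, optics, env gives the robot as it stands.
- The arm moves only by the tool arm_command, never from a script. Its argument "moves" is one flat list of numbers, 6 for each row, row after row: the shift along the tool's x, y, z as a fraction of full scale, then the turn, a rotation vector about the tool's x, y, z as a fraction of full scale. In form: [dx, dy, dz, ax, ay, az, dx, dy, dz, ax, ay, az, ...]. A call has 1 to 12 rows; each row shifts and turns the commanded pose from where the row before left it, along the tool's axes as they then stand; what a row does not reach is not made up. Full scale, the value 1, is 30 mm for a shift and 0.08 rad for a turn. A row lasts 1/12 s, in which the tool goes at most 41.7 mm and 7.16 degrees, less where a joint would pass 70% of its speed; a pose out of reach is approached as far as the arm can. A call with a number of a shift or a turn outside -1 to 1 is refused whole. A call with a gripper value outside its range is refused whole. "fingers" is the closure, from 0 (fully open) to 1 (shut), set as the call begins (left out, the last holds). The fingers move at their own pace and stop on an object; the grip force is fixed at half the most. Time passes only in rows, so rows that do not move let the fingers close. It gives the time, the measured TCP pose, the force, the opening and the grip force at its end, in the units of the state.
- readout.observe(): the state, without advancing time (a new reading comes with each control period).
- optics.grab_frame(name): name is "side" or "top" or "wrist"; returns a dict with "image" (480x640x3 uint8, red, green, blue), "camera_matrix" (3x3 intrinsics, pixels), "R" (3x3) and "t" (3): a world point X has camera coordinates R X + t. Camera axes: x right, y down, z forward; pixel columns grow to the right and rows downward; lengths in m; the calibration is good to about 2 mm. A picture is of the moment at which its call begins. There is no depth.
- env.finish_job(): hands the job in; it is judged then, once.
The state is a dict: "clock": time; "joint_positions": joint angles; "qd": joint speeds; "joint_torque": joint torques, N m; "ee_pos": TCP position; "ee_rot": TCP orientation; "contact_force": force on the tool from outside, world axes, zero at the start; "torque": the same for the moment, N m; "opening": opening from 0.0 (shut) to 1.0 (fully open); "gripper_force": force on a finger pad.
Only numpy, scipy, OpenCV 4.12 (cv2) and the standard library are available. Lean on these libraries where they do the work, as an engineer would, in place of code of your own. Each camera call takes 0.05 s, during which the arm holds its last target. There are 200 camera calls.

## Task

Take the scraper block by its raised grip and wipe all five pieces of walnut shell off the chopping board into the tray at its end, without touching the shells with the fingers. Then stand the scraper on the sill of its case with its nose in the mouth, let go, take it again by the tab at its tail and slide it fully home. Leave the mug and the glass where they are.

Things in the scene. Friction and masses are not known exactly. Their poses are not given: they have to be found in the camera images.
- board: Wooden chopping board, 220 x 330 x 20 mm, lying flat and held firm; origin at the centre of its underside, x along the 220 mm side (away from the robot), y along the 330 mm side, its -y end (right) meets the tray. Behind it wall cabinets hang over the worktop, from x = 0.62 m and 0.44 m up: the wrist must stay clear of them, also on the way.
- board_edge (a point): Middle of the board's upper right-hand edge (board frame 0, -165, 20 mm), over which the shells go into the tray.
- tray: Open scrap tray of bare sheet metal, 210 (x) x 105 (y) mm, firm in place against the right end of the board and turned with it; origin at the centre of its underside. Floor 2.5 mm thick, walls 3 mm; the wall next to the board (+y) is 13 mm high, below the board's top; the other three are 35 mm high.
- scraper: Scraper block of pale wood shod with steel, standing on its sole, 150 mm long (x), 66 mm high, 0.2 to 0.4 kg; origin at the centre of the sole, x towards the nose. Steel shoe 26 mm thick (y), up to z = 14 mm; above it wood 20 mm thick, up to z = 45 mm, in the middle (grip) up to 66 mm; a thin pull tab at the tail.
- scraper_grip (a point): Centre of the scraper's raised grip (x = -35 to 35 mm, 20 mm thick), on its middle, 50 mm above the sole.
- scraper_tab (a point): Centre of the scraper's pull tab, 92 mm behind the middle, 40 mm above the sole. The tab is 10 mm thick (y) and runs from x = -75 to -107 mm, z = 14 to 48 mm of the scraper.
- case: Wooden case for the scraper, firm on the worktop: a base 260 (x) x 56 (y) x 8 mm, its near 110 mm a bare sill, the rest under a hood. Origin at the centre of the base's underside, x pointing into the case. The hood's mouth is at x = -20 mm, the inner face of its back wall at x = 122 mm. Scraper fully home, nose on the back wall: its origin at x = 47, y = 0, z = 8 mm here, tab outside.
- case_mouth (a point): Middle of the mouth's lower edge, on the upper face of the base (case frame -20, 0, 8 mm). The hood is 30 mm wide and 69 mm high inside, its sides flaring out over the first 12 mm; outside 42 mm wide (about 54 mm at the flare), roof 83 mm above the worktop.
- mug: Bystander: striped white mug, 84 x 117 x 95 mm, standing loose behind the work; origin at the centre of its underside.
- tumbler: Bystander: clear glass, 81 mm wide, 93 mm high, standing loose on a coaster at the back right; origin at the centre of its underside.
- shell_1: Piece of walnut shell, a brown dome 31 mm across and 14.5 mm high, 12 g, loose on the board rim down; origin at the centre of its underside (so it is up to 14.5 mm from the middle of the dome once the shell is overturned).
- shell_2: Piece of walnut shell, a brown dome 30 mm across and 13.5 mm high, 12 g, loose on the board rim down; origin at the centre of its underside (so it is up to 13.5 mm from the middle of the dome once the shell is overturned).
- shell_3: Piece of walnut shell, a brown dome 28 mm across and 12.5 mm high, 12 g, loose on the board rim down; origin at the centre of its underside (so it is up to 12.5 mm from the middle of the dome once the shell is overturned).
- shell_4: Piece of walnut shell, a brown dome 30 mm across and 14 mm high, 12 g, loose on the board rim down; origin at the centre of its underside (so it is up to 14 mm from the middle of the dome once the shell is overturned).
- shell_5: Piece of walnut shell, a brown dome 29 mm across and 13 mm high, 12 g, loose on the board rim down; origin at the centre of its underside (so it is up to 13 mm from the middle of the dome once the shell is overturned).

How it is judged:
By the outcome, as a careful person would: the job done as asked, in the order asked, and still so for the second after the job is handed in, with the robot touching nothing.
It also fails if it takes over 67 s, if anything falls off the work surface, if the arm or the gripper's body presses on something with over 40 N, if the wrist force passes 120 N, or if a joint passes its speed limit or range.

## Working session

There is one attempt and no reset: what is moved stays moved. The work goes in short steps, Python scripts to look and compute and a tool call to move; the robot and the scene stay as the last step left them, time stands still between calls to the robot, and variables do not carry over. Pictures are saved under pics/ and viewed, at most 10 in all, crops included, and the job is handed in when it is done.

Besides the shell and the picture viewer there is one more tool, called after "Request:" in YAML: its name, and indented under it one key for each argument. arm_command: Moves the arm, as the interface text tells. Its arguments: {"type":"object","properties":{"moves":{"type":"array","items":{"type":"number"}},"fingers":{"type":"number"}},"required":["moves"]}

```bash
mkdir -p pics
python3 - <<'E'
from workcell import readout, optics
import cv2, pickle
s=readout.observe(); print(s['clock'],s['ee_pos'],s['ee_rot'],s['opening'])
f={n:optics.grab_frame(n) for n in('top','side')}
pickle.dump(f,open('f0.pkl','wb'))
for n in f:
    cv2.imwrite(f'pics/{n}0.png',f[n]['image'][:,:,::-1]); print(n,f[n]['camera_matrix'],f[n]['R'],f[n]['t'])
E
```

```text
0.0 [0.184981   0.64856331 0.23830756] [-3.13975442e+00  1.51982530e-04  2.86380987e+00] 1.0035039091714815
top [[546.63863271   0.         319.37339826]
 [  0.         546.63863271 243.34352841]
 [  0.           0.           1.        ]] [[-0.01226946 -0.99992032  0.00296944]
 [-0.98722571  0.01164181 -0.15890206]
 [ 0.15885483 -0.00488115 -0.98728989]] [-0.06641204  0.49922637  1.31750637]
side [[568.45681462   0.         315.58743941]
 [  0.         568.45681462 238.36455953]
 [  0.           0.           1.        ]] [[-0.91822498 -0.39581054 -0.01403209]
 [-0.23618011  0.57565761 -0.78283924]
 [ 0.31793371 -0.71550844 -0.62206577]] [0.44667847 0.19512438 1.34037176]
```

View pics/top0.png

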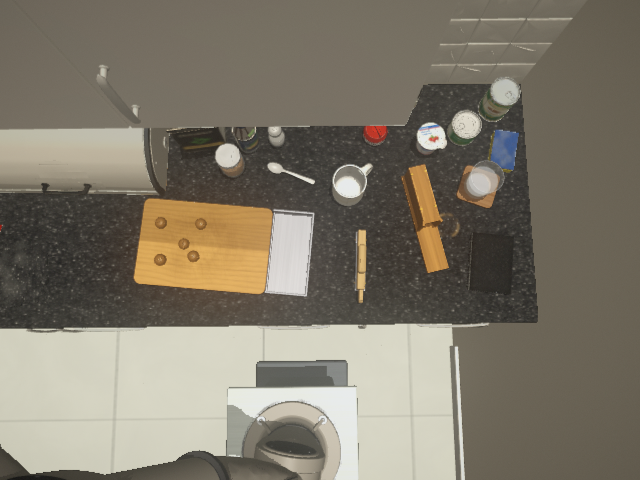

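View pics/side0.png

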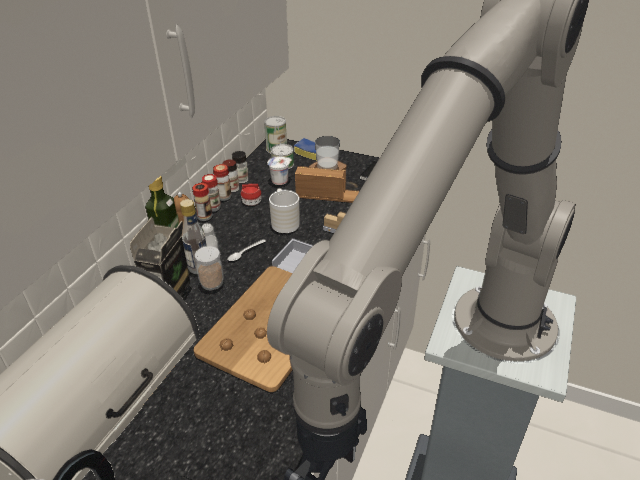

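The top view shows the board at u 135–272, v 200–293, with shells near (161,223), (201,224), (184,244), (160,260) and (193,256). The tray is to its right. The scraper is at u≈361, v 230–302 with its tail (tab) towards the robot, and the case runs from (436,270) at the sill up to (412,167). The side view agrees. I'll enlarge both areas.

Run:
```python
import cv2,pickle
im=pickle.load(open('f0.pkl','rb'))['top']['image'][:,:,::-1]
for n,(u0,v0,u1,v1) in dict(a=(345,155,460,305),b=(130,190,320,305)).items():
    cv2.imwrite(f'pics/c{n}.png',cv2.resize(im[v0:v1,u0:u1],None,fx=4,fy=4,interpolation=cv2.INTER_CUBIC))
```

```text
(no output)
```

View pics/ca.png

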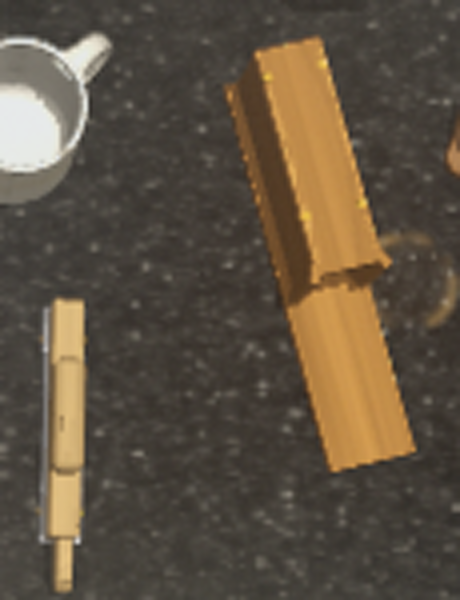

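View pics/cb.png

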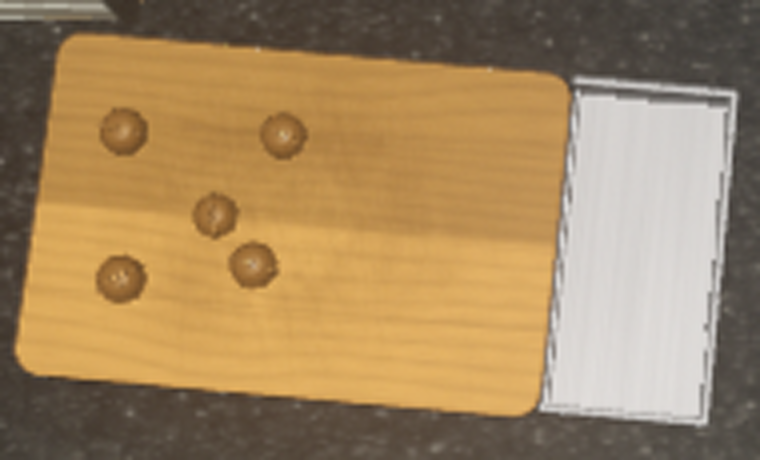

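The crops show clean corners for the scraper grip, tab and ends, the case sill and roof, the board and the tray. I'll fit planar poses to them.

```bash
cat > h.py <<'E'
import numpy as np,pickle,cv2
from scipy.optimize import least_squares
F=pickle.load(open('f0.pkl','rb'))['top']
def proj(X,F=F):
    c=np.atleast_2d(X)@F['R'].T+F['t']; p=c@F['camera_matrix'].T; return p[:,:2]/p[:,2:]
def back(uv,z,F=F):
    uv=np.atleast_2d(uv); d=np.c_[uv,np.ones(len(uv))]@np.linalg.inv(F['camera_matrix']).T@F['R']
    o=-F['R'].T@F['t']; return o+d*((z-o[2])/d[:,2])[:,None]
def W(p,L):
    c,s=np.cos(p[2]),np.sin(p[2]); L=np.asarray(L,float)/1000
    return np.c_[p[0]+c*L[:,0]-s*L[:,1],p[1]+s*L[:,0]+c*L[:,1],L[:,2]]
def fit(L,uv,x0,F=F):
    r=least_squares(lambda p:(proj(W(p,L),F)-uv).ravel(),x0,x_scale=[.01,.01,.1]); 
    return r.x,r.fun.reshape(-1,2)
E
python3 - <<'E'
from h import *
np.set_printoptions(precision=4,suppress=True)
cr=lambda o,a:(np.array(a)+.5)/4-.5+np.array(o)
A=(345,155);B=(130,190)
Ls=[(35,10,66),(35,-10,66),(-35,-10,66),(-35,10,66),(75,10,45),(75,-10,45),(-75,-10,45),(-75,10,45),(-107,5,48),(-107,-5,48)]
us=cr(A,[(54,358),(84,358),(83,470),(52,470),(55,299),(84,299),(82,537),(50,537),(56,591),(73,591)])
Lc=[(-130,28,8),(-130,-28,8),(130,21,83),(130,-21,83),(130,28,8)]
uc=cr(A,[(332,472),(416,452),(254,52),(323,38),(226,88)])
Lb=[(110,-165,20),(-110,-165,20),(110,165,20),(-110,165,20)]
ub=cr(B,[(572,74),(539,418),(57,34),(13,375)])
Lt=[(105,-52.5,35),(-105,-52.5,35)]
ut=cr(B,[(738,91),(707,424)])
for n,L,u,x in(('scr',Ls,us,(.4,-.1,0)),('case',Lc,uc,(.5,-.3,.2)),('board',Lb,ub,(.5,.3,0)),('tray',Lt,ut,(.5,.1,0))):
    p,r=fit(L,u,x); print(n,p,'res',r.round(1).tolist())
    if n=='board': P=p
sh=cr(B,[(124,132),(283,136),(215,216),(121,279),(253,265)])
X=back(sh,.027); print(X)
c,s=np.cos(P[2]),np.sin(P[2]); d=X[:,:2]-P[:2]; print('in board',np.c_[d@[c,s],d@[-s,c]]*1000)
E
```

```text
scr [ 0.4574 -0.1751 -0.0385] res [[-0.1, -0.6], [0.6, -0.4], [0.5, 0.2], [-0.0, -0.0], [-0.7, -0.4], [0.1, -0.2], [-0.2, 0.7], [-0.4, 0.5], [0.1, 0.1], [-0.1, 0.2]]
case [ 0.5565 -0.3429  0.2243] res [[-0.0, 0.8], [0.3, 0.6], [0.3, -0.4], [-0.5, -0.8], [-0.1, -0.2]]
board [ 0.4999  0.2194 -0.0913] res [[0.1, -0.2], [0.2, 0.1], [0.1, -0.3], [-0.4, 0.3]]
tray [ 0.4793  0.0027 -0.1016] res [[0.0, -0.1], [-0.0, 0.1]]
[[0.5581 0.327  0.027 ]
 [0.5544 0.2268 0.027 ]
 [0.5038 0.2682 0.027 ]
 [0.4647 0.3257 0.027 ]
 [0.4725 0.2437 0.027 ]]
in board [[ 48.1722 112.4504]
 [ 53.5872  12.3444]
 [ -0.5499  48.9826]
 [-44.7295 102.6445]
 [-29.4467  21.6914]]
```

```bash
cat >> h.py <<'E'
from scipy.spatial.transform import Rotation as Ro
GRASP=.011
def need(x,y,z,yaw,s=None):
    "TCP target (pointing down) -> remaining shift/turn in tool units, tool axes as at target yaw"
    from workcell import readout
    s=s or readout.observe(); R0=Ro.from_euler('xyz',s['ee_rot']); R1=Ro.from_euler('xyz',[np.pi,0,yaw])
    d=np.array([x,y,z])-s['ee_pos']
    print('t',s['clock'],'pos',np.round(s['ee_pos'],4),'rot',np.round(s['ee_rot'],3),'\nshift(now axes)',(R0.inv().apply(d)/.03).round(2),'shift(target axes)',(R1.inv().apply(d)/.03).round(2),'turn',((R0.inv()*R1).as_rotvec()/.08).round(2),'F',np.round(s['contact_force'],1),'open',round(s['opening'],3),'grip',s['gripper_force'])
E
python3 - <<'E'
from h import *
np.set_printoptions(precision=3,suppress=True)
S=pickle.load(open('f0.pkl','rb'))['side']
for z in(0,.05,.1,.15,.2): print(z,'top',back([(160,192)],z)[0],'side',back([(193,335),(150,280)],z,S).tolist())
print('mug',back([(349,185)],.095),'scr grasp tcp z', .052-.011)
E
```

```text
0 top [0.645 0.339 0.   ] side [[0.6581539440339661, 0.32088173473895887, 1.1102230246251565e-16], [0.8652922139812371, 0.2031047913622389, -1.1102230246251565e-16]]
0.05 top [0.632 0.325 0.05 ] side [[0.6265234077492154, 0.3562679087272791, 0.050000000000000155], [0.8232298454468452, 0.24442241064308845, 0.050000000000000044]]
0.1 top [0.618 0.31  0.1  ] side [[0.5948928714644648, 0.3916540827155991, 0.09999999999999998], [0.7811674769124537, 0.285740029923938, 0.09999999999999998]]
0.15 top [0.605 0.295 0.15 ] side [[0.5632623351797141, 0.4270402567039193, 0.15000000000000002], [0.739105108378062, 0.3270576492047874, 0.1499999999999999]]
0.2 top [0.592 0.281 0.2  ] side [[0.5316317988949635, 0.46242643069223943, 0.19999999999999984], [0.6970427398436705, 0.36837526848563695, 0.19999999999999996]]
mug [[ 0.632 -0.146  0.095]] scr grasp tcp z 0.040999999999999995
```

Request:
arm_command:
  moves: [-1,0,0,0,0,-1,-1,0,0,0,0,-1,-1,0,0,0,0,-1,-1,0,0,0,0,0,-1,0,0,0,0,0,-1,0,0,0,0,0,-1,-1,0,0,0,0,-1,-1,0,0,0,0,-1,-1,0,0,0,0,0,-1,0,0,0,0,0,-1,0,0,0,0,0,-1,0,0,0,0]
  fingers: 0

```text
clock: 1.1
ee_pos: [0.445, 0.4444, 0.2385]
ee_rot: [-3.141, -0.001, 3.102]
contact_force: [0.3, 0.5, -0.2]
opening: 1.003
gripper_force: 0.0
```

Request:
arm_command:
  moves: [-0.1,-1,0,0,0,0,-0.1,-1,0,0,0,0,-0.1,-1,0,0,0,0,-0.1,-1,0,0,0,0,-0.1,-1,0,0,0,0,-0.1,-1,0,0,0,0,-0.1,-1,0,0,0,0,-0.1,-1,0,0,0,0,-0.1,-1,0,0,0,0,-0.1,-1,0,0,0,0,-0.1,-1,0,0,0,0,-0.1,-1,0,0,0,0]

```text
clock: 2.1
ee_pos: [0.4666, 0.0838, 0.2391]
ee_rot: [-3.142, -0.0, 3.104]
contact_force: [0.5, 0.2, 0.1]
opening: 0.999
gripper_force: 0.0
```

Request:
arm_command:
  moves: [0,-1,0,0,0,0,0,-1,0,0,0,0,0,-1,0,0,0,0,0,-1,0,0,0,0,0,-1,0.3,0,0,0,0,-1,0.5,0,0,0,0,-1,0.5,0,0,0,0,-1,0.5,0,0,0,0,-0.6,0.5,0,0,0,0,0,0.5,0,0,0,0,0,0,0,0,0]

```text
clock: 3.02
ee_pos: [0.455, -0.1732, 0.1528]
ee_rot: [3.141, -0.005, 3.101]
contact_force: [-0.7, 0.3, -0.3]
opening: 1.0
gripper_force: 0.0
```

Run:
```python
from h import *
need(.4574,-.1751,.042,np.pi-.0385)
from workcell import optics
f=optics.grab_frame('wrist'); cv2.imwrite('pics/w1.png',f['image'][:,:,::-1]); pickle.dump(f,open('w1.pkl','wb'))
print(proj(W((.4574,-.1751,-.0385),[(35,10,66),(35,-10,66),(-35,-10,66),(-35,10,66),(75,10,45),(75,-10,45),(-75,-10,45),(-75,10,45),(-107,5,48),(-107,-5,48)]),f).round())
```

```text
t 3.0167 pos [ 0.455  -0.1732  0.1528] rot [ 3.141 -0.005  3.101] 
shift(now axes) [-0.1  -0.06  3.69] shift(target axes) [-0.08 -0.06  3.69] turn [ 0.   -0.06 -0.03] F [-0.7  0.3 -0.3] open 1.0 grip 0.0
[[338. 307.]
 [308. 307.]
 [307. 205.]
 [339. 205.]
 [336. 342.]
 [310. 342.]
 [307. 138.]
 [338. 138.]
 [330.  83.]
 [314.  83.]]
```

View pics/w1.png

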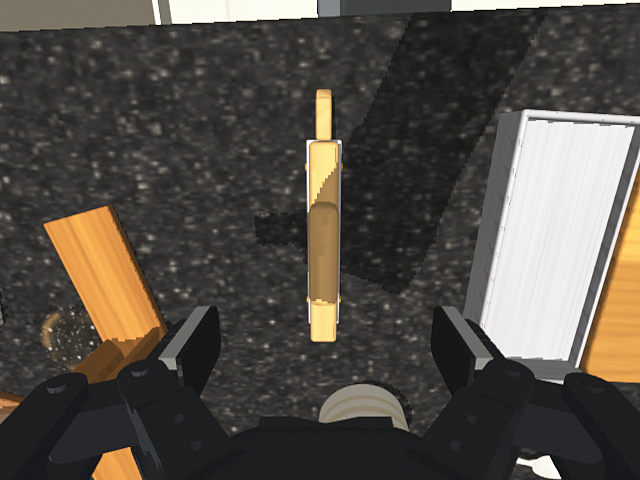

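The wrist view shows the scraper at u 307–340, v 90–342. That matches the projected pose within about 6 px, so I'll go down and grip.

Request:
arm_command:
  moves: [-0.1,-0.05,0.6,0,-0.06,0,0,0,0.6,0,0,0,0,0,0.6,0,0,0,0,0,0.6,0,0,0,0,0,0.6,0,0,0,0,0,0.6,0,0,0,0,0,0.1,0,0,0,0,0,0,0,0,0]

```text
clock: 3.73
ee_pos: [0.4606, -0.1731, 0.0442]
ee_rot: [3.141, 0.004, 3.105]
contact_force: [-0.9, -0.1, -0.6]
opening: 0.998
gripper_force: 0.0
```

Request:
arm_command:
  moves: [0,0,0,0,0,0,0,0,0,0,0,0,0,0,0,0,0,0,0,0,0,0,0,0,0,0,0,0,0,0,0,0,0,0,0,0,0,0,0,0,0,0,0,0,0,0,0,0,0,0,0,0,0,0,0,0,0,0,0,0]
  fingers: 1

```text
clock: 4.57
ee_pos: [0.461, -0.1741, 0.0448]
ee_rot: [3.141, 0.006, 3.104]
contact_force: [-0.5, 0.0, 6.0]
opening: 0.227
gripper_force: 58.5
```

Run:
```python
from h import *
need(.5186,.3683,.12,np.pi-.0913)
```

```text
t 4.5667 pos [ 0.461  -0.1741  0.0448] rot [3.141 0.006 3.104] 
shift(now axes) [-1.25 18.14 -2.5 ] shift(target axes) [-0.26 18.18 -2.51] turn [0.   0.07 0.67] F [-0.5  0.   6. ] open 0.227 grip 58.49442514241673
```

Request:
arm_command:
  moves: [0,0,-0.7,0,0,0,0,0,-1,0,0,0,0,0.5,-0.8,0,0,0.35,0,1,0,0,0,0.32,0,1,0,0,0,0,0,1,0,0,0,0,0,1,0,0,0,0,0,1,0,0,0,0,0,1,0,0,0,0,0,1,0,0,0,0,0,1,0,0,0,0,0,1,0,0,0,0]

```text
clock: 5.57
ee_pos: [0.4842, 0.1112, 0.1191]
ee_rot: [-3.142, 0.004, 3.05]
contact_force: [1.2, -1.4, -2.5]
opening: 0.222
gripper_force: 59.7
```

Request:
arm_command:
  moves: [0,1,0,0,0,0,0,1,0,0,0,0,0,1,0,0,0,0,0,1,0,0,0,0,0,1,0,0,0,0,0,1,0,0,0,0,0,1,0,0,0,0,0,0.8,0,0,0,0,0,0.4,0,0,0,0,0,0,0,0,0,0,0,0,0,0,0,0]

```text
clock: 6.48
ee_pos: [0.5068, 0.354, 0.1188]
ee_rot: [-3.14, 0.004, 3.051]
contact_force: [0.1, -0.8, -2.1]
opening: 0.226
gripper_force: 59.7
```

Run:
```python
from h import *
need(.5216,.3680,.066,np.pi-.0913)
```

```text
t 6.4833 pos [0.5068 0.354  0.1188] rot [-3.14   0.004  3.051] 
shift(now axes) [-0.44  0.51  1.76] shift(target axes) [-0.45  0.51  1.76] turn [-0.02  0.05  0.  ] F [ 0.1 -0.8 -2.1] open 0.226 grip 59.655451304788585
```

Request:
arm_command:
  moves: [-0.2,0.3,0,0,0,0,-0.25,0.2,0.3,0,0,0,0,0,0.4,0,0,0,0,0,0.4,0,0,0,0,0,0.4,0,0,0,0,0,0.25,0,0,0,0,0,0,0,0,0,0,0,0,0,0,0]

```text
clock: 7.15
ee_pos: [0.5218, 0.3675, 0.0661]
ee_rot: [-3.141, 0.004, 3.05]
contact_force: [0.1, 0.2, -2.6]
opening: 0.222
gripper_force: 59.9
```

Run:
```python
from h import *
need(.5216,.3680,.065,np.pi-.0913)
from workcell import optics
for n in('top','side'):
    f=optics.grab_frame(n); f['image'][0,0]; cv2.imwrite(f'pics/{n}1.png',f['image'][:,:,::-1])
a=cv2.imread('pics/top1.png')[190:310,125:325]; b=cv2.imread('pics/side1.png')[230:430,150:410]
cv2.imwrite('pics/m1.png',np.hstack([cv2.resize(a,(400,240)),cv2.resize(b,(400,308))[:240]]))
```

```text
t 7.15 pos [0.5218 0.3675 0.0661] rot [-3.141  0.004  3.05 ] 
shift(now axes) [0.01 0.02 0.04] shift(target axes) [0.01 0.02 0.04] turn [-0.01  0.05 -0.01] F [ 0.1  0.2 -2.6] open 0.222 grip 59.94530523195863
```

View pics/m1.png

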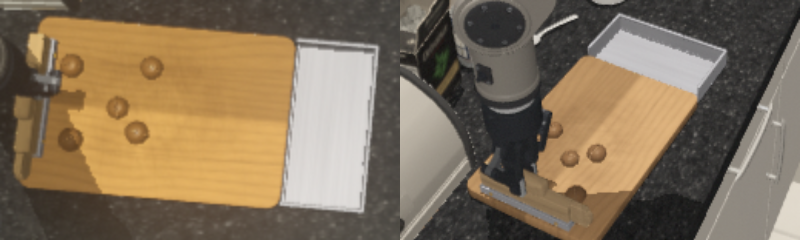

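Request:
arm_command:
  moves: [0,0,0.05,0,0,0,0,0,0.02,0,0,0,0,0,0,0,0,0]

```text
clock: 7.5
ee_pos: [0.5222, 0.3686, 0.0649]
ee_rot: [3.141, 0.005, 3.05]
contact_force: [0.5, 0.2, -2.2]
opening: 0.224
gripper_force: 60.0
```

Request:
arm_command:
  moves: [0,0,0.03,0,0,0,0,-0.2,0,0,0,0,0,-0.3,0,0,0,0,0,-0.3,0,0,0,0,0,-0.3,0,0,0,0,0,-0.3,0,0,0,0,0,-0.3,0,0,0,0,0,-0.3,0,0,0,0,0,-0.3,0,0,0,0,0,-0.3,0,0,0,0,0,-0.3,0,0,0,0,0,-0.3,0,0,0,0]

```text
clock: 8.5
ee_pos: [0.5143, 0.2735, 0.0649]
ee_rot: [3.139, 0.007, 3.05]
contact_force: [-0.2, 2.7, 3.0]
opening: 0.222
gripper_force: 60.2
```

Request:
arm_command:
  moves: [0,-0.3,0,0,0,0,0,-0.3,0,0,0,0,0,-0.3,0,0,0,0,0,-0.3,0,0,0,0,0,-0.3,0,0,0,0,0,-0.3,0,0,0,0,0,-0.3,0,0,0,0,0,-0.3,0,0,0,0,0,-0.3,0,0,0,0,0,-0.3,0,0,0,0,0,-0.3,0,0,0,0,0,0,0,0,0,0]

```text
clock: 9.5
ee_pos: [0.5051, 0.1725, 0.0648]
ee_rot: [3.141, 0.006, 3.048]
contact_force: [1.0, 1.6, 9.4]
opening: 0.221
gripper_force: 61.4
```

Run:
```python
from h import *
b=(.4999,.2194,-.0913)
t=W(b,[(7,-170,0)])[0]; need(t[0],t[1],.065,np.pi-.0913)
from workcell import optics
for n in('top','side'):
    f=optics.grab_frame(n); f['image'][0,0]; cv2.imwrite(f'pics/{n}2.png',f['image'][:,:,::-1])
a=cv2.imread('pics/top2.png')[190:310,125:325]; b=cv2.imread('pics/side2.png')[210:410,150:410]
cv2.imwrite('pics/m2.png',np.hstack([cv2.resize(a,(400,240)),cv2.resize(b,(400,308))[:240]]))
```

```text
t 9.5 pos [0.5051 0.1725 0.0648] rot [3.141 0.006 3.048] 
shift(now axes) [ 0.07 -4.12 -0.01] shift(target axes) [ 0.08 -4.12 -0.01] turn [ 0.01  0.08 -0.03] F [1.  1.6 9.4] open 0.221 grip 61.44594546407461
```

View pics/m2.png

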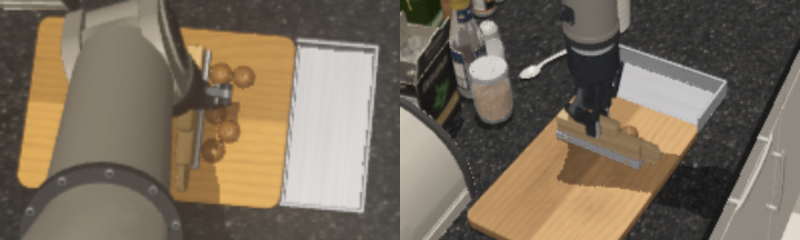

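Request:
arm_command:
  moves: [0,-0.3,0,0,0,0,0,-0.3,0,0,0,0,0,-0.3,0,0,0,0,0,-0.3,0,0,0,0,0,-0.3,0,0,0,0,0,-0.3,0,0,0,0,0,-0.3,0,0,0,0,0,-0.3,0,0,0,0,0,-0.3,0,0,0,0,0,-0.3,0,0,0,0,0,-0.3,0,0,0,0,0,-0.3,0,0,0,0]

```text
clock: 10.6
ee_pos: [0.4954, 0.0673, 0.0648]
ee_rot: [3.139, 0.007, 3.051]
contact_force: [-0.6, 6.2, 20.8]
opening: 0.224
gripper_force: 63.4
```

Request:
arm_command:
  moves: [0,-0.3,-0.03,0,0,0,0,-0.3,0,0,0,0,0,-0.2,0,0,0,0,0,0,0,0,0,0,0,0,0,0,0,0]

```text
clock: 11.02
ee_pos: [0.4912, 0.0415, 0.0641]
ee_rot: [-3.14, 0.003, 3.049]
contact_force: [0.3, 0.4, -2.0]
opening: 0.22
gripper_force: 60.0
```

Run:
```python
from h import *
b=(.4999,.2194,-.0913)
t=W(b,[(7,-170,0)])[0]; need(t[0],t[1],.065,np.pi-.0913)
from workcell import optics
for n in('top','side'):
    f=optics.grab_frame(n); f['image'][0,0]; cv2.imwrite(f'pics/{n}3.png',f['image'][:,:,::-1])
a=cv2.imread('pics/top3.png')[190:310,125:325]; b=cv2.imread('pics/side3.png')[210:410,150:410]
cv2.imwrite('pics/m3.png',np.hstack([cv2.resize(a,(400,240)),cv2.resize(b,(400,308))[:240]]))
```

```text
t 11.0167 pos [0.4912 0.0415 0.0641] rot [-3.140e+00  3.000e-03  3.049e+00] 
shift(now axes) [ 0.02  0.27 -0.03] shift(target axes) [ 0.02  0.27 -0.03] turn [-0.01  0.03 -0.02] F [ 0.3  0.4 -2. ] open 0.22 grip 59.96938023716211
```

View pics/m3.png

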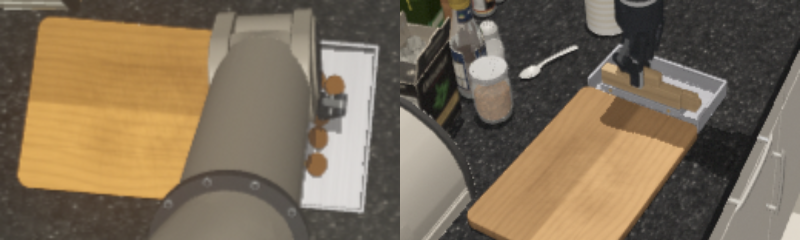

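Board is clear and shells are in the tray. I'll lift, turn to the case yaw, and leave the tray in view.

Request:
arm_command:
  moves: [0,0,-1,0,0,0,0,0,-1,0,0,-0.66,0,0,-1,0,0,-0.66,0,0,0,0,0,-0.66,0,0,0,0,0,-0.66,0,0,0,0,0,-0.66,0,0,0,0,0,-0.66,0.3,-0.7,0,0,0,0,0.3,-1,0,0,0,0,0.3,-1,0,0,0,0,0.3,-1,0,0,0,0,0.3,-1,0,0,0,0]

```text
clock: 12.12
ee_pos: [0.479, -0.1055, 0.1544]
ee_rot: [-3.141, 0.004, -2.915]
contact_force: [0.1, 0.2, -2.3]
opening: 0.226
gripper_force: 59.9
```

Request:
arm_command:
  moves: [0.33,-1,0,0,0,0,0.33,-1,0,0,0,0,0.33,-1,0,0,0,0,0.33,-1,0,0,0,0,0.33,-1,0,0,0,0,0.33,-1,0,0,0,0,0.33,-1,0,0,0,0,0.3,-0.8,0,0,0,0,0.1,-0.4,0,0,0,0,0,0,0,0,0,0]

```text
clock: 12.95
ee_pos: [0.4541, -0.3656, 0.1543]
ee_rot: [-3.139, 0.003, -2.92]
contact_force: [0.6, -0.8, -2.5]
opening: 0.226
gripper_force: 59.9
```

Run:
```python
from h import *
c=(.5565,-.3429,.2243)
t=W(c,[(-105,0,0)])[0]; need(t[0],t[1],.0535,np.pi+.2243)
from workcell import optics
fs={n:optics.grab_frame(n) for n in('top','wrist')}; pickle.dump(fs,open('f4.pkl','wb'))
a=fs['top']['image'][150:310,120:480,::-1]; b=fs['wrist']['image'][:,:,::-1]
cv2.imwrite('pics/m4.png',np.vstack([cv2.resize(a,(640,284)),cv2.resize(b[60:480],(480,315))[:, :].copy() if 0 else cv2.copyMakeBorder(cv2.resize(b[60:480],(480,315)),0,0,0,160,0)]))
```

```text
t 12.95 pos [ 0.4541 -0.3656  0.1543] rot [-3.139e+00  3.000e-03 -2.920e+00] 
shift(now axes) [ 0.02 -0.01  3.36] shift(target axes) [ 0.   -0.02  3.36] turn [-0.03  0.04 -0.04] F [ 0.6 -0.8 -2.5] open 0.226 grip 59.94662331417203
```

View pics/m4.png

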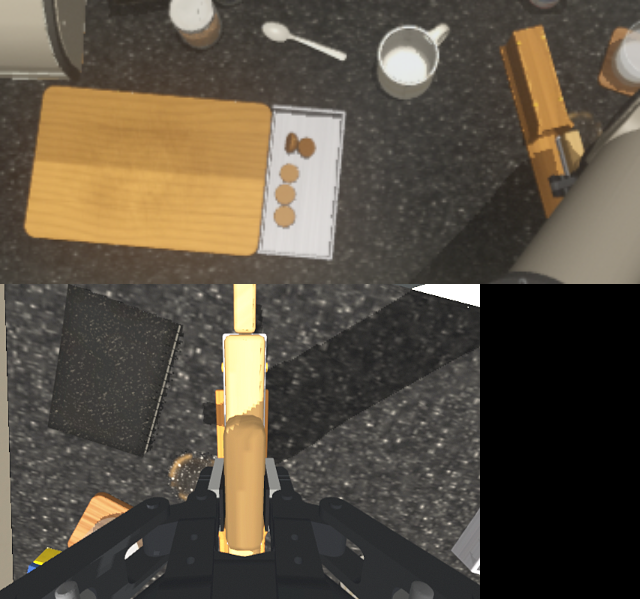

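All five shells lie in the tray and the board is empty. The scraper is above the sill (tail end at about (245,335), sill corners at about (217,391) and (268,391) in the montage). Next I'll check the lateral alignment numerically.

Run:
```python
from h import *
np.set_printoptions(precision=1,suppress=True)
f=pickle.load(open('f4.pkl','rb'))['wrist']
c=(.5565,-.3429,.2243)
print('sill pred',proj(W(c,[(-130,28,8),(-130,-28,8)]),f))
z=154.3-44.8
p=(.4541-.003*np.cos(.2216),-.3656-.003*np.sin(.2216),.2216)
L=lambda x,y,h:(x,y,z+h)
print('scr pred: shoe tail, wood tail, tab end',proj(W(p,[L(-75,13,14),L(-75,-13,14),L(-75,10,45),L(-75,-10,45),L(-107,5,48),L(-107,-5,48)]),f))
g=cv2.cvtColor(f['image'],cv2.COLOR_RGB2HSV)
for v in(90,110,125,135,160,180,195,210,225,240):
    m=(g[v,:,1]>90)&(g[v,:,2]>90)
    r=np.flatnonzero(np.diff(np.r_[0,m[250:400],0]))+250
    print(v,r.tolist())
```

```text
sill pred [[357.7 197.2]
 [286.1 197.3]]
scr pred: shoe tail, wood tail, tab end [[351.1 121.3]
 [291.1 121.1]
 [348.5 118.5]
 [291.6 118.4]
 [335.5  11.3]
 [303.9  11.2]]
90 [311, 313, 337, 341]
110 [312, 314, 337, 341]
125 [316, 337]
135 [299, 304, 349, 353]
160 [300, 305, 349, 353]
180 [300, 305, 346, 347, 349, 353]
195 [300, 305, 346, 352]
210 [287, 298, 301, 305, 348, 352, 354, 358]
225 [288, 299, 301, 305, 335, 352, 354, 358]
240 [288, 299, 301, 351, 353, 357]
```

Request:
arm_command:
  moves: [0,0,0.6,0,0,0,0,0,0.6,0,0,0,0,0,0.6,0,0,0,0,0,0.6,0,0,0,0,0,0.5,0,0,0,0,0,0.3,0,0,0,0,0,0,0,0,0,0,0,0,0,0,0]

```text
clock: 13.72
ee_pos: [0.4562, -0.3613, 0.0586]
ee_rot: [-3.141, 0.004, -2.915]
contact_force: [0.2, 0.2, -1.8]
opening: 0.222
gripper_force: 60.0
```

Run:
```python
from h import *
np.set_printoptions(precision=1,suppress=True)
from workcell import optics,readout
c=(.5565,-.3429,.2243)
t=W(c,[(-105,0,0)])[0]; need(t[0],t[1],.0535,np.pi+.2243)
s=readout.observe(); f=optics.grab_frame('wrist'); top=optics.grab_frame('top'); pickle.dump((f,top),open('f5.pkl','wb'))
cv2.imwrite('pics/w5.png',cv2.resize(f['image'][80:330,220:430,::-1],None,fx=2.4,fy=2.4,interpolation=cv2.INTER_CUBIC))
yaw=s['ee_rot'][2]+np.pi; z=s['ee_pos'][2]*1000-44.8
p=(s['ee_pos'][0]-.003*np.cos(yaw),s['ee_pos'][1]-.003*np.sin(yaw),yaw)
L=lambda x,y,h:(x,y,z+h)
print('sill',proj(W(c,[(-130,28,8),(-130,-28,8),(-60,28,8),(-60,-28,8)]),f))
print('shoe tail, wood tail, tab end',proj(W(p,[L(-75,13,0),L(-75,-13,0),L(-75,13,14),L(-75,-13,14),L(-75,10,45),L(-75,-10,45),L(-107,5,48),L(-107,-5,48)]),f))
```

```text
t 13.7167 pos [ 0.5 -0.4  0.1] rot [-3.1  0.  -2.9] 
shift(now axes) [ 0.1 -0.1  0.2] shift(target axes) [ 0.1 -0.1  0.2] turn [-0.   0.1  0. ] F [ 0.2  0.2 -1.8] open 0.222 grip 60.01465883105993
sill [[370.7 224.7]
 [264.6 224.5]
 [365.9 341. ]
 [270.1 340.8]]
shoe tail, wood tail, tab end [[353.5 124.9]
 [298.3 124.9]
 [355.9 124.3]
 [296.  124.3]
 [354.5 122.3]
 [297.8 122.2]
 [342.   16. ]
 [310.6  16. ]]
```

View pics/w5.png

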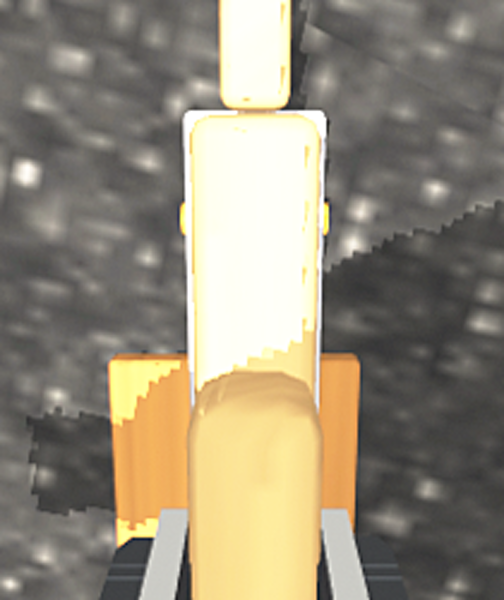

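Wrist crop: sill edges at u 265.8 and 369.6, shoe edges at u 296.7 and 356.3. Both agree with the calibration to under 1 px, so the scraper is truly about 4.5 mm to the +y side. I'll correct this and re-measure by edge code.

Request:
arm_command:
  moves: [0.1,-0.15,0,0,0,0,0,0,0,0,0,0,0,0,0,0,0,0]

```text
clock: 14.07
ee_pos: [0.454, -0.3685, 0.0594]
ee_rot: [-3.139, 0.005, -2.917]
contact_force: [0.3, 0.1, -2.2]
opening: 0.225
gripper_force: 60.0
```

```bash
cat > chk.py <<'E'
from h import *
from workcell import optics,readout
c=(.5565,-.3429,.2243)
def chk(cx):
    t=W(c,[(cx,0,0)])[0]; need(t[0],t[1],.0535,np.pi+.2243)
    s=readout.observe(); f=optics.grab_frame('wrist')
    d=W((0,0,-c[2]),[np.r_[(s['ee_pos'][:2]-c[:2])*1000,0]])[0]*1000; print('TCP in case frame mm',d.round(1))
    g=f['image'].astype(int); g=cv2.GaussianBlur(f['image'],(1,5),0).astype(int)
    for v in(60,90,140,150,160,250,260,270):
        sat=g[v,:,0]-g[v,:,2]; lum=g[v].sum(1)/3
        m=((lum>150)|(sat>60)); r=np.flatnonzero(np.diff(np.r_[0,m[230:410],0]))+230
        print(v,(r[0],r[-1],(r[0]+r[-1])/2) if len(r) else None)
    return s,f
E
python3 - <<'E'
from chk import *
chk(-105)
E
```

```text
t 14.0667 pos [ 0.454  -0.3685  0.0594] rot [-3.139  0.005 -2.917] 
shift(now axes) [-0.02  0.07  0.2 ] shift(target axes) [-0.02  0.07  0.2 ] turn [-0.03  0.07  0.  ] F [ 0.3  0.1 -2.2] open 0.225 grip 60.01404533162713
TCP in case frame mm [-105.7   -2.1    0. ]
60 (np.int64(311), np.int64(408), np.float64(359.5))
90 (np.int64(247), np.int64(381), np.float64(314.0))
140 (np.int64(296), np.int64(356), np.float64(326.0))
150 (np.int64(297), np.int64(362), np.float64(329.5))
160 (np.int64(230), np.int64(355), np.float64(292.5))
250 (np.int64(253), np.int64(382), np.float64(317.5))
260 (np.int64(279), np.int64(381), np.float64(330.0))
270 (np.int64(280), np.int64(381), np.float64(330.5))
```

Request:
arm_command:
  moves: [0,0.05,0.1,0,0,0,0,0,0,0,0,0,0,0,0,0,0,0,0,0,0,0,0,0]

```text
clock: 14.45
ee_pos: [0.4536, -0.3659, 0.0556]
ee_rot: [-3.141, 0.004, -2.916]
contact_force: [0.7, -0.2, -1.5]
opening: 0.225
gripper_force: 60.0
```

Run:
```python
from chk import *
chk(-105)
```

```text
t 14.45 pos [ 0.4536 -0.3659  0.0556] rot [-3.141  0.004 -2.916] 
shift(now axes) [-0.01 -0.01  0.07] shift(target axes) [-0.01 -0.01  0.07] turn [-0.01  0.06  0.02] F [ 0.7 -0.2 -1.5] open 0.225 grip 60.014171563088894
TCP in case frame mm [-105.4    0.4    0. ]
60 (np.int64(311), np.int64(404), np.float64(357.5))
90 (np.int64(241), np.int64(341), np.float64(291.0))
140 (np.int64(296), np.int64(356), np.float64(326.0))
150 (np.int64(297), np.int64(357), np.float64(327.0))
160 (np.int64(232), np.int64(355), np.float64(293.5))
250 (np.int64(247), np.int64(378), np.float64(312.5))
260 (np.int64(273), np.int64(377), np.float64(325.0))
270 (np.int64(274), np.int64(377), np.float64(325.5))
```

Request:
arm_command:
  moves: [-0.15,0,0.03,0,0,0,-0.15,0,0,0,0,0,-0.15,0,0,0,0,0,-0.15,0,0,0,0,0,-0.15,0,0,0,0,0,-0.15,0,0,0,0,0,-0.15,0,0,0,0,0,0,0,0,0,0,0,0,0,0,0,0,0]

```text
clock: 15.25
ee_pos: [0.4846, -0.3589, 0.0549]
ee_rot: [-3.14, 0.005, -2.916]
contact_force: [0.2, 0.2, -1.8]
opening: 0.222
gripper_force: 60.0
```

Run:
```python
from chk import *
chk(-75)
```

```text
t 15.25 pos [ 0.4846 -0.3589  0.0549] rot [-3.14   0.005 -2.916] 
shift(now axes) [ 0.05 -0.01  0.05] shift(target axes) [ 0.05 -0.01  0.05] turn [-0.01  0.06  0.02] F [ 0.2  0.2 -1.8] open 0.222 grip 60.014739129692316
TCP in case frame mm [-73.6   0.4   0. ]
60 (np.int64(236), np.int64(342), np.float64(289.0))
90 (np.int64(230), np.int64(341), np.float64(285.5))
140 (np.int64(297), np.int64(356), np.float64(326.5))
150 (np.int64(297), np.int64(355), np.float64(326.0))
160 (np.int64(297), np.int64(379), np.float64(338.0))
250 (np.int64(272), np.int64(378), np.float64(325.0))
260 (np.int64(273), np.int64(378), np.float64(325.5))
270 (np.int64(274), np.int64(377), np.float64(325.5))
```

Request:
arm_command:
  moves: [0,0,0.05,0,0,0,0,0,0.03,0,0,0,0,0,0,0,0,0,0,0,0,0,0,0]

```text
clock: 15.63
ee_pos: [0.484, -0.3593, 0.0527]
ee_rot: [-3.14, 0.004, -2.917]
contact_force: [-1.9, 0.2, 0.9]
opening: 0.223
gripper_force: 60.3
```

Touching the sill. I'll open (there is 85 mm of room), rise, go back to the tab and come down again.

Request:
arm_command:
  moves: [0,0,0.01,0,0,0,0,0,0,0,0,0,0,0,0,0,0,0,0,0,0,0,0,0,0,0,0,0,0,0,0,0,0,0,0,0,0,0,0,0,0,0,0,0,0,0,0,0]
  fingers: 0

```text
clock: 16.3
ee_pos: [0.4844, -0.3591, 0.0522]
ee_rot: [-3.14, 0.005, -2.916]
contact_force: [0.6, -0.1, 0.5]
opening: 0.998
gripper_force: 0.0
```

Request:
arm_command:
  moves: [0,0,-0.4,0,0,0,0,0,-0.7,0,0,0,0,0,-0.7,0,0,0,0,0,-0.6,0,0,0,0,0,0,0,0,0,0,0,0,0,0,0]

```text
clock: 16.8
ee_pos: [0.4848, -0.3596, 0.126]
ee_rot: [-3.138, 0.007, -2.916]
contact_force: [-0.3, 0.3, 0.2]
opening: 1.002
gripper_force: 0.0
```

Run:
```python
from chk import *
from workcell import optics
s,f=chk(-168)
pickle.dump(f,open('f6.pkl','wb'))
p=W(c,[(-76.5,0,0)])[0]
print(proj(W((p[0],p[1],c[2]),[(-75,13,22),(-75,-13,22),(-107,5,56),(-107,-5,56),(-35,0,74)]),f).round(1))
g=f['image'].astype(int)
for v in range(60,240,10):
    m=(g[v].sum(1)/3>140); r=np.flatnonzero(np.diff(np.r_[0,m[270:390],0]))+270; print(v,r.tolist())
```

```text
t 16.8 pos [ 0.4848 -0.3596  0.126 ] rot [-3.138  0.007 -2.916] 
shift(now axes) [3.16 0.02 2.39] shift(target axes) [3.15 0.01 2.42] turn [-0.04  0.09  0.01] F [-0.3  0.3  0.2] open 1.002 grip 0.0
TCP in case frame mm [-73.6  -0.3   0. ]
60 None
90 (np.int64(318), np.int64(337), np.float64(327.5))
140 (np.int64(230), np.int64(410), np.float64(320.0))
150 (np.int64(307), np.int64(408), np.float64(357.5))
160 (np.int64(240), np.int64(349), np.float64(294.5))
250 (np.int64(289), np.int64(365), np.float64(327.0))
260 (np.int64(254), np.int64(365), np.float64(309.5))
270 (np.int64(232), np.int64(364), np.float64(298.0))
[[347.5 126.8]
 [306.1 126.7]
 [336.8  60.1]
 [317.2  60.1]
 [326.7 205.8]]
60 []
70 [318, 337, 356, 357]
80 [307, 312, 318, 337]
90 [318, 337]
100 [297, 303, 316, 317, 318, 337]
110 [318, 337, 342, 343]
120 [270, 271, 318, 337]
130 [297, 301, 307, 348, 362, 367]
140 [307, 348, 350, 353]
150 [307, 348, 363, 366]
160 [285, 289, 305, 349]
170 [287, 368]
180 [270, 272, 287, 367]
190 [287, 367]
200 [288, 366]
210 [288, 366]
220 [288, 366]
230 [289, 365]
```

Request:
arm_command:
  moves: [0.8,0,0,0,0,0,0.8,0,0,0,0,0,0.8,0,0,0,0,0,0.7,0,0,0,0,0,0,0,0.6,0,0,0,0,0,0.7,0,0,0,0,0,0.6,0,0,0,0,0,0.6,0,0,0,0,0,0.3,0,0,0,0,0,0,0,0,0,0,0,0,0,0,0,0,0,0,0,0,0]

```text
clock: 17.85
ee_pos: [0.394, -0.3802, 0.0404]
ee_rot: [-3.14, 0.005, -2.916]
contact_force: [0.9, -0.5, 0.6]
opening: 1.004
gripper_force: 0.0
```

Run:
```python
from chk import *
s,f=chk(-168)
```

```text
t 17.85 pos [ 0.394  -0.3802  0.0404] rot [-3.14   0.005 -2.916] 
shift(now axes) [ 0.04  0.01 -0.44] shift(target axes) [ 0.04  0.01 -0.44] turn [-0.02  0.06  0.01] F [ 0.9 -0.5  0.6] open 1.004 grip 0.0
TCP in case frame mm [-166.7   -0.3    0. ]
60 (np.int64(251), np.int64(410), np.float64(330.5))
90 (np.int64(356), np.int64(410), np.float64(383.0))
140 None
150 None
160 None
250 None
260 None
270 None
```

Request:
arm_command:
  moves: [0,0,0.08,0,0,0,0,0,0,0,0,0]

```text
clock: 18.07
ee_pos: [0.3941, -0.38, 0.0378]
ee_rot: [-3.14, 0.005, -2.916]
contact_force: [0.5, 0.7, 0.3]
opening: 0.998
gripper_force: 0.0
```

Request:
arm_command:
  moves: [0,0,0,0,0,0,0,0,0,0,0,0,0,0,0,0,0,0,0,0,0,0,0,0,0,0,0,0,0,0,0,0,0,0,0,0,0,0,0,0,0,0,0,0,0,0,0,0,0,0,0,0,0,0,0,0,0,0,0,0]
  fingers: 1

```text
clock: 18.9
ee_pos: [0.3938, -0.3799, 0.0375]
ee_rot: [-3.14, 0.005, -2.916]
contact_force: [-1.0, 0.3, 2.5]
opening: 0.103
gripper_force: 59.7
```

Request:
arm_command:
  moves: [-0.1,0,0,0,0,0,-0.2,0,0,0,0,0,-0.2,0,0,0,0,0,-0.2,0,0,0,0,0,-0.2,0,0,0,0,0,-0.2,0,0,0,0,0,0,0,0,0,0,0]

```text
clock: 19.48
ee_pos: [0.4279, -0.372, 0.0375]
ee_rot: [-3.14, 0.006, -2.914]
contact_force: [0.6, -0.1, 2.2]
opening: 0.103
gripper_force: 59.7
```

Run:
```python
from chk import *
s,f=chk(-45)
```

```text
t 19.4833 pos [ 0.4279 -0.372   0.0375] rot [-3.14   0.006 -2.914] 
shift(now axes) [-2.9  -0.02 -0.51] shift(target axes) [-2.89 -0.01 -0.53] turn [-0.02  0.07  0.03] F [ 0.6 -0.1  2.2] open 0.103 grip 59.69209313392639
TCP in case frame mm [-131.8    0.3    0. ]
60 (np.int64(241), np.int64(404), np.float64(322.5))
90 (np.int64(230), np.int64(391), np.float64(310.5))
140 (np.int64(234), np.int64(396), np.float64(315.0))
150 (np.int64(234), np.int64(409), np.float64(321.5))
160 (np.int64(242), np.int64(410), np.float64(326.0))
250 (np.int64(259), np.int64(380), np.float64(319.5))
260 (np.int64(254), np.int64(262), np.float64(258.0))
270 None
```

Sliding smoothly with almost no force. Continuing.

Request:
arm_command:
  moves: [-0.2,0,0,0,0,0,-0.25,0,0,0,0,0,-0.25,0,0,0,0,0,-0.25,0,0,0,0,0,-0.25,0,0,0,0,0,-0.25,0,0,0,0,0,-0.25,0,0,0,0,0,-0.25,0,0,0,0,0,-0.25,0,0,0,0,0,-0.2,0,0,0,0,0,0,0,0,0,0,0]

```text
clock: 20.45
ee_pos: [0.4985, -0.3552, 0.0377]
ee_rot: [-3.14, 0.006, -2.914]
contact_force: [0.3, 0.4, -1.7]
opening: 0.105
gripper_force: 59.1
```

Request:
arm_command:
  moves: [-0.1,0,0,0,0,0,-0.1,0,0,0,0,0,-0.1,0,0,0,0,0,0,0,0,0,0,0]

```text
clock: 20.78
ee_pos: [0.5055, -0.3542, 0.0379]
ee_rot: [-3.14, 0.005, -2.916]
contact_force: [0.4, -0.1, -2.7]
opening: 0.106
gripper_force: 59.0
```

Run:
```python
from chk import *
s,f=chk(-45)
```

```text
t 20.7833 pos [ 0.5055 -0.3542  0.0379] rot [-3.14   0.005 -2.916] 
shift(now axes) [-0.24 -0.01 -0.52] shift(target axes) [-0.24 -0.01 -0.52] turn [-0.02  0.06  0.02] F [ 0.4 -0.1 -2.7] open 0.106 grip 59.02691390365362
TCP in case frame mm [-52.2   0.3   0. ]
60 None
90 None
140 (np.int64(262), np.int64(389), np.float64(325.5))
150 (np.int64(262), np.int64(389), np.float64(325.5))
160 (np.int64(263), np.int64(388), np.float64(325.5))
250 (np.int64(267), np.int64(384), np.float64(325.5))
260 (np.int64(268), np.int64(383), np.float64(325.5))
270 (np.int64(269), np.int64(383), np.float64(326.0))
```

Request:
arm_command:
  moves: [-0.1,0,0,0,0,0,-0.05,0,0,0,0,0,0,0,0,0,0,0,0,0,0,0,0,0]

```text
clock: 21.17
ee_pos: [0.5095, -0.3533, 0.0379]
ee_rot: [-3.14, 0.005, -2.916]
contact_force: [0.2, -0.1, -1.4]
opening: 0.106
gripper_force: 59.0
```

Request:
arm_command:
  moves: [-0.05,0,0,0,0,0,0,0,0,0,0,0,0,0,0,0,0,0]

```text
clock: 21.42
ee_pos: [0.5108, -0.353, 0.038]
ee_rot: [-3.14, 0.005, -2.916]
contact_force: [-0.2, -0.6, -2.7]
opening: 0.102
gripper_force: 59.0
```

Request:
arm_command:
  moves: [-0.05,0,0,0,0,0,0,0,0,0,0,0,0,0,0,0,0,0]

```text
clock: 21.67
ee_pos: [0.5124, -0.3526, 0.038]
ee_rot: [-3.14, 0.005, -2.916]
contact_force: [-0.2, -0.8, -2.0]
opening: 0.103
gripper_force: 59.0
```

Request:
arm_command:
  moves: [-0.06,0,0,0,0,0,0,0,0,0,0,0,0,0,0,0,0,0]

```text
clock: 21.92
ee_pos: [0.5141, -0.3522, 0.038]
ee_rot: [-3.14, 0.005, -2.916]
contact_force: [-1.0, 0.5, -2.6]
opening: 0.104
gripper_force: 59.0
```

Request:
arm_command:
  moves: [-0.06,0,0,0,0,0,0,0,0,0,0,0,0,0,0,0,0,0]

```text
clock: 22.17
ee_pos: [0.5159, -0.3518, 0.038]
ee_rot: [-3.14, 0.005, -2.916]
contact_force: [0.4, 0.4, -2.5]
opening: 0.103
gripper_force: 59.0
```

Request:
arm_command:
  moves: [-0.06,0,0,0,0,0,0,0,0,0,0,0,0,0,0,0,0,0]

```text
clock: 22.42
ee_pos: [0.5173, -0.3516, 0.0379]
ee_rot: [-3.14, 0.004, -2.916]
contact_force: [-1.6, -0.4, -2.0]
opening: 0.104
gripper_force: 59.1
```

Request:
arm_command:
  moves: [-0.06,0,0,0,0,0,0,0,0,0,0,0,0,0,0,0,0,0]

```text
clock: 22.67
ee_pos: [0.5173, -0.3517, 0.0378]
ee_rot: [-3.141, 0.002, -2.917]
contact_force: [-5.5, -0.6, 0.6]
opening: 0.106
gripper_force: 59.5
```

Run:
```python
from chk import *
s,f=chk(-45)
g=f['image'].astype(int)
# tab end: column profile along tab, sill near edge along column 300 and 350
for u in(285,326,365):
    print(u,[(v,int(g[v,u].sum()/3)) for v in range(0,300,6)])
print('sill edge pred',proj(W(c,[(-130,20,8),(-130,0,8)]),f).round(1))
for o in(43,47,51): print(o,proj(W(c,[(o-107,0,56),(o-75,10,53)]),f).round(1).tolist())
```

```text
t 22.6667 pos [ 0.5173 -0.3517  0.0378] rot [-3.141e+00  2.000e-03 -2.917e+00] 
shift(now axes) [ 0.16 -0.   -0.52] shift(target axes) [ 0.16 -0.   -0.52] turn [-0.01  0.03  0.  ] F [-5.5 -0.6  0.6] open 0.106 grip 59.45743041113019
TCP in case frame mm [-40.1   0.1   0. ]
60 None
90 None
140 (np.int64(262), np.int64(389), np.float64(325.5))
150 (np.int64(263), np.int64(389), np.float64(326.0))
160 (np.int64(263), np.int64(388), np.float64(325.5))
250 (np.int64(268), np.int64(384), np.float64(326.0))
260 (np.int64(268), np.int64(384), np.float64(326.0))
270 (np.int64(269), np.int64(383), np.float64(326.0))
285 [(0, 97), (6, 76), (12, 81), (18, 81), (24, 64), (30, 58), (36, 63), (42, 78), (48, 96), (54, 91), (60, 71), (66, 77), (72, 75), (78, 80), (84, 85), (90, 82), (96, 86), (102, 92), (108, 204), (114, 204), (120, 203), (126, 203), (132, 204), (138, 202), (144, 203), (150, 203), (156, 202), (162, 203), (168, 202), (174, 203), (180, 203), (186, 203), (192, 203), (198, 202), (204, 203), (210, 202), (216, 202), (222, 203), (228, 203), (234, 203), (240, 203), (246, 205), (252, 133), (2
[... 673 characters left out ...]
(12, 81), (18, 83), (24, 84), (30, 80), (36, 71), (42, 81), (48, 79), (54, 91), (60, 75), (66, 129), (72, 74), (78, 113), (84, 91), (90, 77), (96, 79), (102, 81), (108, 199), (114, 199), (120, 200), (126, 198), (132, 197), (138, 196), (144, 196), (150, 196), (156, 194), (162, 194), (168, 194), (174, 193), (180, 193), (186, 191), (192, 195), (198, 122), (204, 122), (210, 122), (216, 120), (222, 122), (228, 121), (234, 120), (240, 121), (246, 121), (252, 120), (258, 119), (264, 121), (270, 121), (276, 120), (282, 122), (288, 121), (294, 121)]
sill edge pred [[372.9  94.9]
 [325.6  94.9]]
43 [[325.7, 284.4], [351.8, 358.5]]
47 [[325.7, 294.9], [351.5, 367.5]]
51 [[325.7, 305.2], [351.3, 376.3]]
```

Request:
arm_command:
  moves: [-0.08,0,0,0,0,0,0,0,0,0,0,0,0,0,0,0,0,0]

```text
clock: 22.97
ee_pos: [0.5173, -0.3518, 0.0376]
ee_rot: [3.141, -0.001, -2.918]
contact_force: [-10.6, -0.7, 2.9]
opening: 0.109
gripper_force: 59.9
```

Request:
arm_command:
  moves: [-0.08,0,0,0,0,0,0,0,0,0,0,0,0,0,0,0,0,0,0,0,0,0,0,0]

```text
clock: 23.3
ee_pos: [0.5173, -0.3518, 0.0376]
ee_rot: [3.14, -0.004, -2.92]
contact_force: [-17.1, -1.0, 7.7]
opening: 0.105
gripper_force: 60.6
```

Run:
```python
from chk import *
s,f=chk(-45)
g=f['image'].astype(int)
print([(v,int(g[v,326].sum()/3)) for v in list(range(98,112,2))+list(range(270,380,4))])
c2=W(c,[(0,0,0)])[0]
for sh in(0,5):
    print(sh,'sill',proj(W(c,[(sh-130,0,8)]),f).round(1).tolist(),'tab end top/bottom at home',proj(W(c,[(sh-60,0,56),(sh-60,0,22),(sh-28,0,56)]),f).round(1).tolist())
```

```text
t 23.3 pos [ 0.5173 -0.3518  0.0376] rot [ 3.14  -0.004 -2.92 ] 
shift(now axes) [ 0.16  0.   -0.53] shift(target axes) [ 0.16  0.   -0.53] turn [ 0.02 -0.05 -0.03] F [-17.1  -1.    7.7] open 0.105 grip 60.56551683694124
TCP in case frame mm [-40.2  -0.    0. ]
60 None
90 None
140 (np.int64(262), np.int64(389), np.float64(325.5))
150 (np.int64(262), np.int64(388), np.float64(325.0))
160 (np.int64(263), np.int64(388), np.float64(325.5))
250 (np.int64(268), np.int64(384), np.float64(326.0))
260 (np.int64(268), np.int64(384), np.float64(326.0))
270 (np.int64(269), np.int64(383), np.float64(326.0))
[(98, 81), (100, 87), (102, 82), (104, 192), (106, 210), (108, 212), (110, 212), (270, 149), (274, 149), (278, 149), (282, 117), (286, 133), (290, 145), (294, 144), (298, 153), (302, 166), (306, 175), (310, 183), (314, 162), (318, 126), (322, 167), (326, 173), (330, 176), (334, 174), (338, 172), (342, 169), (346, 180), (350, 179), (354, 181), (358, 178), (362, 175), (366, 172), (370, 177), (374, 174), (378, 172)]
0 sill [[325.3, 95.5]] tab end top/bottom at home [[326.1, 294.7], [325.7, 262.4], [326.2, 372.6]]
5 sill [[325.3, 108.0]] tab end top/bottom at home [[326.1, 307.6], [325.8, 272.9], [326.2, 383.8]]
```

Hard stop: the position doesn't change as the force rises to 17 N, and the camera puts the tab end at the home position. I'll ease off most of the push without pulling, release, and rise.

Request:
arm_command:
  moves: [0.1,0,0,0,0,0,0.1,0,0,0,0,0,0,0,0,0,0,0]

```text
clock: 23.6
ee_pos: [0.5174, -0.3517, 0.038]
ee_rot: [-3.14, 0.004, -2.917]
contact_force: [-3.7, -1.1, -1.5]
opening: 0.105
gripper_force: 59.1
```

Request:
arm_command:
  moves: [0,0,0,0,0,0,0,0,0,0,0,0,0,0,0,0,0,0,0,0,0,0,0,0,0,0,0,0,0,0,0,0,0,0,0,0,0,0,0,0,0,0]
  fingers: 0

```text
clock: 24.18
ee_pos: [0.5182, -0.3514, 0.038]
ee_rot: [-3.14, 0.005, -2.916]
contact_force: [-0.2, -0.4, 0.6]
opening: 1.001
gripper_force: 0.0
```

Request:
arm_command:
  moves: [0.3,0,0,0,0,0,0.3,0,-0.3,0,0,0,0.2,0,-0.8,0,0,0,0,0,-1,0,0,0,0,0,-1,0,0,0,0,0,-1,0,0,0,0,0,0,0,0,0,0,0,0,0,0,0]

```text
clock: 24.85
ee_pos: [0.4939, -0.358, 0.1633]
ee_rot: [-3.138, 0.008, -2.917]
contact_force: [0.4, -0.3, -0.4]
opening: 0.999
gripper_force: 0.0
```

Run:
```python
from chk import *
s=readout.observe(); f=optics.grab_frame('wrist'); t=optics.grab_frame('top'); pickle.dump((f,t),open('f9.pkl','wb'))
g=f['image'].astype(int); print(s['contact_force'])
for sh in(0,5): print(sh,proj(W(c,[(sh-130,0,8),(sh-60,0,56),(sh-60,0,22),(sh-28,0,56),(sh-20,0,83)]),f).round(1).tolist())
u=int(proj(W(c,[(-60,0,56)]),f)[0,0])
print(u,[(v,int(g[v,u].sum()/3)) for v in range(100,420,4)])
# tray shells & mug/glass unchanged vs first frame
F4=pickle.load(open('f4.pkl','rb'))['top']['image'].astype(int); F0=pickle.load(open('f0.pkl','rb'))['top']['image'].astype(int); T=t['image'].astype(int)
d=lambda a,b,r:np.abs(a-b)[r[1]:r[3],r[0]:r[2]].mean().round(1)
print('tray vs f4',d(T,F4,(268,208,314,296)),'mug',d(T,F0,(328,160,374,208)),'glass',d(T,F0,(455,158,506,208)))
```

```text
[ 0.3868392  -0.33495116 -0.44203026]
0 [[327.3, 144.0], [327.3, 249.4], [327.2, 236.0], [327.2, 291.0], [327.3, 319.1]]
5 [[327.3, 150.7], [327.3, 256.1], [327.2, 242.0], [327.2, 297.2], [327.3, 325.8]]
327 [(100, 109), (104, 106), (108, 104), (112, 95), (116, 102), (120, 100), (124, 102), (128, 111), (132, 91), (136, 90), (140, 94), (144, 99), (148, 202), (152, 222), (156, 222), (160, 223), (164, 222), (168, 221), (172, 221), (176, 221), (180, 221), (184, 221), (188, 221), (192, 211), (196, 167), (200, 168), (204, 168), (208, 168), (212, 167), (216, 168), (220, 168), (224, 167), (228, 168), (232, 167), (236, 168), (240, 169), (244, 169), (248, 169), (252, 180), (256, 201), (260, 181), (264, 197), (268, 201), (272, 195), (276, 204), (280, 204), (284, 201), (288, 199), (292, 243), (296, 243), (300, 247), (304, 247), (308, 200), (312, 202), (316, 201), (320, 202), (324, 117), (328, 213), (332, 214), (336, 214), (340, 215), (344, 215), (348, 214), (352, 214), (356, 215), (360, 214), (364, 214), (368, 215), (372, 214), (376, 214), (380, 215), (384, 214), (388, 215), (392, 215), (396, 215), (400, 213), (404, 212), (408, 212), (412, 212), (416, 212)]
tray vs f4 1.0 mug 0.7 glass 30.2
```

The sill edge, tab end and mouth all show the same ~3 mm shift, so the scraper is fully home. The glass difference is probably the arm blocking the view, so I'll withdraw and check.

Request:
arm_command:
  moves: [0,0,-1,0,0,0,0.5,1,-1,0,0,0,0,1,0,0,0,0,0,1,0,0,0,0,0,1,0,0,0,0,0,1,0,0,0,0,0,1,0,0,0,0,0,1,0,0,0,0,0,1,0,0,0,0,0,0,0,0,0,0,0,0,0,0,0,0]

```text
clock: 25.87
ee_pos: [0.4259, -0.1266, 0.2172]
ee_rot: [-3.142, 0.002, -2.913]
contact_force: [-0.2, -1.1, -0.1]
opening: 0.999
gripper_force: 0.0
```

Run:
```python
from chk import *
t=optics.grab_frame('top'); s=optics.grab_frame('side'); G=pickle.load(open('f0.pkl','rb'))
d=lambda a,b,r:np.abs(a['image'].astype(int)-b['image'])[r[1]:r[3],r[0]:r[2]].mean().round(1)
print('glass top',d(t,G['top'],(455,158,506,208)),'side',d(s,G['side'],(312,134,343,170)),'mug',d(t,G['top'],(328,160,374,208)),d(s,G['side'],(266,186,302,238)),'tray',d(t,pickle.load(open('f4.pkl','rb'))['top'],(268,208,314,296)),'case side',d(s,G['side'],(294,162,345,202)))
```

```text
glass top 0.8 side 8.1 mug 1.4 7.2 tray 3.9 case side 6.9
```

Viewed from above with the arm clear, the glass and mug haven't moved. The tray is as it was apart from shadow. Handing in.

```bash
python3 -c "
from workcell import env
print(env.finish_job())"
```

```text
the job is handed in; nothing more can be done
None
```

I handed the job in at about 26 s: all five shells are in the tray, the scraper is fully home in its case, and the mug and glass have not moved; no verdict came back.

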